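Angle the straightedge past the post into its bay

ROBOT

A 6-joint arm with a two-finger parallel gripper is mounted at the origin on the work surface. World frame = base frame: x ahead of the robot, y to its left, z up, the work surface at z = 0. Lengths are in m, angles in rad, forces in N, time in s.
With the tool pointing down it reaches from about 0.35 to 0.975 m from the base axis. Payload 4.9 kg.
Tool frame: the origin (TCP) lies between the finger pads; the fingertips stand 22 mm ahead of it and the grasp point (between the pads) lies 3 mm ahead of it; z points along the fingers, y is the line along which they close (so a half turn about z gives the same grasp; the last joint's range is limited). The gripper opens to 85 mm and grips with 20 to 120 N. Pads are 22 mm wide; open, the fingers measure 114 mm over their backs; the gripper's body (76 mm by 85 mm) begins 54 mm behind the grasp point. The pads swing forward as they close: fully open they stand 13 mm farther back than shut.
Start: joints at [1.076, 0.053, 1.613, -0, 1.476, -0.119], TCP at [0.229, 0.581, 0.253] pointing down, gripper open.
Joint ranges: [-3.01, 3.01], [-1.01, 2.22], [0.06, 2.58], [-1.02, 4.17], [0.09, 2.62], [-3.14, 3.14]. Speed limits (rad/s): [2.57, 2.57, 3.14, 3.14, 3.14, 3.14].

INTERFACE

Orientations are given as a unit quaternion [w, x, y, z].
In Python, from plant import state, grab_frame, get_calibration, job_done, recognise, regions_of gives the robot as it stands.
- The arm moves only by the tool apply_moves, never from a script. Its argument "targets" is a list of rows, each an object with "translation": the shift along the tool's x, y, z normalised to -1 to 1, where 1 is 100 mm, a list of three; "twist": the turn about the tool's z normalised to -1 to 1, where 1 is 0.1 rad; "hand": the opening, from 0 (shut) to 1 (fully open). A call has 1 to 8 rows; each row shifts and turns the commanded pose from where the row before left it, along the tool's axes as they then stand; what a row does not reach is not made up. A row lasts 1/10 s, in which the tool goes at most 50 mm and 8.59 degrees, less where a joint would pass 70% of its speed; a pose out of reach is approached as far as the arm can. A call with a number of a shift or a turn outside -1 to 1 is refused whole. A call with a gripper value outside its range is refused whole. The fingers move at their own pace and stop on an object; the grip force is fixed at half the most. Time passes only in rows, so rows that do not move let the fingers close. It gives the time, the measured TCP pose, the force, the opening and the grip force at its end, in the units of the state.
- state(): the state, without advancing time (a new reading comes with each control period).
- grab_frame(name): name is "scene" or "top" or "wrist"; returns the picture (384x512x3 uint8, red, green, blue); there is no depth.
- get_calibration(name): a dict with "camera_matrix" (3x3 intrinsics, pixels), "pose" (4x4, takes a point from camera to world coordinates). Camera axes: x right, y up, looking along -z (the intrinsics and any distortion apply to the point x, -y, -z); pixel columns grow to the right and rows downward; lengths in m; the calibration is good to about 2 mm. A picture is of the moment at which its call begins: read the wrist's pose just before it. get_calibration takes no time and is no camera call; for the wrist camera it gives the pose at the moment of the call.
- job_done(): hands the job in; it is judged then, once.
Trained networks look in the newest picture that a camera, given by its name, has taken for a name from the list of things; names that differ only in an ending like _2 or _b are one class to them, and where a whole thing is asked for, a point or a joint stands for the part that bears it (a point fixed in the world has none). Each returns a list of dicts, best first, with "score" (0 to 1); they miss things now and then, are a little off and sometimes report something else, mostly with a low value. They report only what shows in the picture. A call takes as long as a camera call.
- recognise(camera, query): "point" ([x, y, z] in m, in world coordinates, good to about 4 mm: the middle of the surface that is visible of it).
- regions_of(camera, query): "pixels" (384x512 bool, what is visible of it).
The state is a dict: "time": time; "joint_pos": joint angles; "joint_vel": joint speeds; "joint_efforts": joint torques, N m; "tool_pos": TCP position; "tool_rot": TCP orientation; "contact_force": force on the tool from outside, world axes, zero at the start; "ft_torque": the same for the moment, N m; "gripper_width": opening from 0.0 (shut) to 1.0 (fully open); "grasp_force": force on a finger pad.
Only numpy, scipy, OpenCV 4.12 (cv2) and the standard library are available. Lean on these libraries where they do the work, as an engineer would, in place of code of your own. Each camera call takes 0.05 s, during which the arm holds its last target. There are 200 camera calls.

TASK

Put the aluminium straightedge away in the wooden bay by pushing it along the bench with closed fingertips or the outside of a finger, never straddling, gripping or lifting it: its right-hand end goes into the mouth of the bay first while its left-hand end is still out in front of the red post, then work the left-hand end past the post and in. Finish with it flat inside the bay, its whole length flush against the back rail, and leave the other things on the bench undisturbed.

Things in the scene. Friction and masses are not known exactly. Their poses are not given: they have to be found in the camera images.
- bar: The straightedge: solid aluminium bar 240 mm long, 32 mm wide, 16 mm high, black strip along its top, loose and flat on the bench; 0.2 to 0.45 kg, slides and turns when pushed. Origin: centre of its underside. Its y axis runs along it towards the left end (as the robot sees it), x across it (away from the robot), z up.
- left_end (a point): Centre of the straightedge's left end face (left as the robot sees it), 120 mm from its middle, 8 mm above the bench when it lies flat.
- right_end (a point): Centre of the straightedge's right end face, 120 mm from its middle, 8 mm above the bench when it lies flat.
- rack: The bay: fixed wooden frame 32 mm high, open above and towards the robot. Origin: bench height, middle of the back rail's inner face; x points into the rail (away from the robot), y along it to the left, z up. Back rail: 364 mm long, x 0 to 28 mm. End walls: 22 mm thick beyond y = +160 and -160 mm, from the rail to the mouth at x = -70 mm. Inside 320 x 70 mm, flat floor at bench level.
- post: The red post: fixed, upright, round, 28 mm thick, 65 mm tall, on the bench in front of the left part of the bay's mouth, centre 80 to 95 mm in front of the back rail's face and about 138 mm left of the bay's middle, between the straightedge's left end and the bay. Origin: centre of its foot. It may be brushed against.
- bottle: Bystander, to be left alone: green glass bottle with a white cap, 62 mm across, 135 mm tall. Origin: at bench level, under its centre.
- red_lid: Bystander, to be left alone: red jar lid, 68 mm across, 14 mm high. Origin: at bench level, under its centre.
- yellow_lid: Bystander, to be left alone: yellow jar lid, 68 mm across, 14 mm high. Origin: at bench level, under its centre.
- hammer: Bystander, to be left alone: hammer, 260 mm long, lying flat. Origin: at bench level, about the middle of its length.
- rivet_tin: Bystander, to be left alone: closed steel rivet tin, 56 mm across, 45 mm tall. Origin: at bench level, under its centre.
- awl: Bystander, to be left alone: wooden-handled awl, 170 mm long, lying flat. Origin: at bench level, about the middle of its length.
- beeswax: Bystander, to be left alone: yellow block of beeswax, 50 x 35 x 25 mm. Origin: at bench level, under its centre.

How it is judged:
On the way:
1. the straightedge's right end is inside the mouth of the bay while its left end is still in front of the post (x of right_end in the frame of rack above -0.065 m and y of right_end in the frame of rack between -0.16 and 0.16 m and x of left_end in the frame of rack below -0.11 m), for 0.1 s.
At the end, for the whole second after the job is handed in: The straightedge lies flat and at rest on the bench inside the bay, between the end walls, with both ends of its rear long side within 11 mm of the back rail's face (x of left_end in the frame of rack between -0.027 and -0.01 m and x of right_end in the frame of rack between -0.027 and -0.01 m and y of left_end in the frame of rack below 0.163 m and y of right_end in the frame of rack above -0.163 m and height (world z) of bar below 0.005 m and angle between bar's own z axis and vertical below 0.06 rad and linear speed of bar below 0.01 m/s); the robot touches nothing.
It fails at once if the straightedge is lifted or tipped (more than 10 mm off the bench or 0.15 rad) (height (world z) of bar above 0.01 m or angle between bar's own z axis and vertical above 0.15 rad).
It fails at once if the gripper straddles or grips the straightedge (x of the grasp point in the frame of bar between -0.01 and 0.01 m and y of the grasp point in the frame of bar between -0.118 and 0.118 m and z of the grasp point in the frame of bar below 0.03 m).
It fails at once if another thing on the bench is moved more than 20 mm (distance of any of bottle, red_lid, yellow_lid, hammer, rivet_tin, awl, beeswax from where it was at the start of the episode above 0.02 m).
It also fails if it takes over 72 s, if anything falls off the work surface, if the arm or the gripper's body presses on something with over 40 N, if the wrist force passes 120 N, or if a joint passes its speed limit or range.

## Working session

There is one attempt and no reset: what is moved stays moved. The work goes in short steps, Python scripts to look and compute and a tool call to move; the robot and the scene stay as the last step left them, time stands still between calls to the robot, and variables do not carry over. Pictures are saved under pics/ and viewed, at most 10 in all, crops included, and the job is handed in when it is done.

Besides the shell and the picture viewer there is one more tool, called as name(argument=value, ...), one argument or row to a line, values as JSON. apply_moves: Moves the arm, as the interface text tells. Its arguments: {"type":"object","properties":{"targets":{"type":"array"}},"required":["targets"]}

```bash
mkdir -p pics
cat > h.py <<'E'
import numpy as np, cv2
from plant import *
def proj_plane(cam,uv,z):
    c=get_calibration(cam);K=np.array(c["camera_matrix"]);T=np.array(c["pose"])
    uv=np.atleast_2d(uv).astype(float)
    d=np.c_[(uv[:,0]-K[0,2])/K[0,0],-(uv[:,1]-K[1,2])/K[1,1],-np.ones(len(uv))]@T[:3,:3].T
    s=(z-T[2,3])/d[:,2];return T[:3,3]+d*s[:,None]
def save(cam,n):
    f=grab_frame(cam);cv2.imwrite(f"pics/{n}.png",f[:,:,::-1]);return f
E
python3 - <<'E'
from h import *
a=save("top","top1")
for q in ["bar","left_end","right_end","rack","post","bottle","red_lid","yellow_lid","hammer","rivet_tin","awl","beeswax"]:
    r=recognise("top",q)
    print(q,[(np.round(x["point"],3),round(x["score"],2)) for x in r[:2]])
r=regions_of("top","bar")
m=r[0]["pixels"];print(cv2.minAreaRect(np.argwhere(m)[:,::-1].astype(np.float32)),m.sum())
p=cv2.boxPoints(cv2.minAreaRect(np.argwhere(m)[:,::-1].astype(np.float32)));print(proj_plane("top",p,.016).round(4))
r=regions_of("top","rack")[0]["pixels"];p=cv2.boxPoints(cv2.minAreaRect(np.argwhere(r)[:,::-1].astype(np.float32)));print(p,proj_plane("top",p,.032).round(4))
np.save("rack.npy",r)
s=state();print(s)
E
```

```text
bar [(array([0.518, 0.065, 0.017]), 0.84)]
left_end [(array([0.52 , 0.067, 0.02 ]), 0.98)]
right_end [(array([0.52 , 0.067, 0.017]), 0.83)]
rack [(array([0.672, 0.044, 0.004]), 0.73)]
post [(array([0.606, 0.19 , 0.058]), 0.41)]
bottle [(array([ 0.628, -0.217,  0.087]), 0.89)]
red_lid [(array([ 0.531, -0.168,  0.004]), 0.85), (array([0.607, 0.188, 0.057]), 0.39)]
yellow_lid [(array([ 0.452, -0.226,  0.002]), 0.91)]
hammer [(array([0.505, 0.443, 0.025]), 0.66)]
rivet_tin [(array([0.644, 0.305, 0.043]), 0.81)]
awl [(array([0.301, 0.385, 0.022]), 0.73)]
beeswax [(array([0.301, 0.388, 0.019]), 0.16)]
((241.54344177246094, 194.3213653564453), (86.60971069335938, 12.13271427154541), 13.671307563781738) 998
[[ 0.5338  0.1863  0.016 ]
 [ 0.5664  0.1782  0.016 ]
 [ 0.5063 -0.0538  0.016 ]
 [ 0.4739 -0.0453  0.016 ]]
[[179.79938 120.3518 ]
 [312.81625 118.7492 ]
 [313.26895 156.32205]
 [180.25208 157.92465]] [[ 0.7257  0.2333  0.032 ]
 [ 0.7251 -0.1335  0.032 ]
 [ 0.6207 -0.1323  0.032 ]
 [ 0.6214  0.2325  0.032 ]]
{'time': 0.75, 'joint_pos': array([ 1.07597924e+00,  5.26615170e-02,  1.61284030e+00, -2.17685030e-05,
        1.47601052e+00, -1.19016975e-01]), 'joint_vel': array([-0.00078609, -0.0008061 , -0.00076977,  0.00100501,  0.00117962,
        0.00074226]), 'joint_efforts': array([ 7.38351919e-04, -3.93597579e+01, -3.70414281e+01,  4.54068595e-05,
        3.15193638e-04,  6.99624678e-06]), 'tool_pos': array([0.22940114, 0.58137968, 0.25336316]), 'tool_rot': array([2.24621909e-05, 1.86795316e-01, 9.82398854e-01, 3.50094182e-05]), 'contact_force': array([0.77602954, 0.81529828, 0.8357972 ]), 'ft_torque': array([ 0.00208604,  0.00049434, -0.00458606]), 'grasp_force': 0.0, 'gripper_width': 1.0006873392626996}
```

View pics/top1.png

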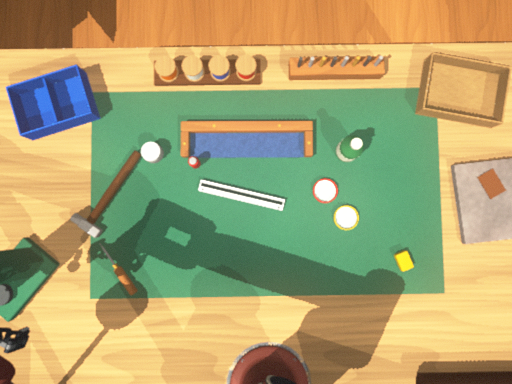

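The top view shows the bay at (180–313, 120–157), the post at (194, 162) and the bar from (200, 185) to (284, 204). That puts the bar's left end at about (0.550, 0.182) and its right end at (0.490, -0.050). The rail face is at x≈0.6975 and the bay's middle is at y≈0.05.

I'll first nudge the bar about 35 mm to the right from its left end.

apply_moves(
  targets=[
    {"translation":[0,0,0],"twist":-1,"hand":0},
    {"translation":[0,0,0],"twist":-0.22,"hand":0},
    {"translation":[-0.4,-0.26,0],"twist":0,"hand":0},
    {"translation":[-0.4,-0.26,0],"twist":0,"hand":0},
    {"translation":[-0.4,-0.26,0],"twist":0,"hand":0},
    {"translation":[-0.4,-0.26,0],"twist":0,"hand":0},
    {"translation":[-0.4,-0.26,0],"twist":0,"hand":0},
    {"translation":[-0.4,-0.26,0],"twist":0,"hand":0},
  ],
)

```text
time: 1.55
tool_pos: [0.4235, 0.3686, 0.2536]
tool_rot: [0.0, 0.127, 0.992, 0.0]
contact_force: [0.6, 0.7, 0.4]
gripper_width: -0.002
grasp_force: 0.0
```

apply_moves(
  targets=[
    {"translation":[-0.4,-0.26,0],"twist":0,"hand":0},
    {"translation":[-0.4,-0.26,0],"twist":0,"hand":0},
    {"translation":[-0.4,-0.26,0.0],"twist":0,"hand":0},
    {"translation":[-0.4,-0.26,0],"twist":0,"hand":0},
    {"translation":[0,0,0.4],"twist":0,"hand":0},
    {"translation":[0,0,0.4],"twist":0,"hand":0},
    {"translation":[0,0,0.4],"twist":0,"hand":0},
    {"translation":[0,0,0],"twist":0,"hand":0},
  ],
)

```text
time: 2.35
tool_pos: [0.5469, 0.2278, 0.1262]
tool_rot: [-0.006, 0.127, 0.992, -0.003]
contact_force: [-0.8, -0.4, -0.7]
gripper_width: 0.001
grasp_force: 0.0
```

apply_moves(
  targets=[
    {"translation":[-0.14,0,0.3],"twist":0,"hand":0},
    {"translation":[0,0,0.35],"twist":0,"hand":0},
    {"translation":[0,0,0.33],"twist":0,"hand":0},
    {"translation":[0,0,0],"twist":0,"hand":0},
    {"translation":[0,-0.1,0],"twist":0,"hand":0},
    {"translation":[0,-0.1,0],"twist":0,"hand":0},
  ],
)

```text
time: 2.95
tool_pos: [0.5619, 0.2064, 0.0388]
tool_rot: [0.002, 0.126, 0.992, 0.001]
contact_force: [0.1, 0.1, -0.7]
gripper_width: -0.001
grasp_force: 0.0
```

apply_moves(
  targets=[
    {"translation":[0,-0.08,0],"twist":0,"hand":0},
    {"translation":[0,-0.08,0],"twist":0,"hand":0},
    {"translation":[0,-0.08,0],"twist":0,"hand":0},
    {"translation":[0,-0.08,0],"twist":0,"hand":0},
    {"translation":[0,-0.08,0],"twist":0,"hand":0},
    {"translation":[0,0,0],"twist":0,"hand":0},
  ],
)

```text
time: 3.55
tool_pos: [0.5499, 0.1668, 0.0357]
tool_rot: [0.0, 0.127, 0.992, -0.0]
contact_force: [1.5, 1.4, 0.6]
gripper_width: 0.001
grasp_force: 0.6
```

```bash
cat >> h.py <<'E'
R=(0.6975,0.05)
def bar():
    grab_frame("top")
    r=regions_of("top","bar")
    if not r: print("no bar");return
    m=r[0]["pixels"]; b=cv2.minAreaRect(np.argwhere(m)[:,::-1].astype(np.float32))
    p=proj_plane("top",cv2.boxPoints(b),.016)[:,:2]
    if np.linalg.norm(p[0]-p[1])<np.linalg.norm(p[1]-p[2]): e=[(p[0]+p[1])/2,(p[2]+p[3])/2]
    else: e=[(p[1]+p[2])/2,(p[3]+p[0])/2]
    e.sort(key=lambda v:-v[1]);L,Q=e;d=L-Q
    print("L",L.round(4),"R",Q.round(4),"c",((L+Q)/2).round(4),"len",np.linalg.norm(d).round(3),"yaw(right ahead +)",np.degrees(np.arctan2(-d[0],d[1])).round(1),"score",r[0]["score"])
    print("rack x L,R",(L[0]-R[0]).round(4),(Q[0]-R[0]).round(4))
    s=state();print(s["time"],s["tool_pos"].round(4),s["contact_force"].round(1))
E
python3 -c "
from h import *
bar()"
```

```text
L [0.532  0.1162] R [ 0.4829 -0.0718] c [0.5075 0.0222] len 0.194 yaw(right ahead +) -14.6 score 0.84
rack x L,R -0.1655 -0.2146
3.65 [0.5491 0.167  0.0347] [-0.1  0.6 -0.2]
```

apply_moves(
  targets=[
    {"translation":[0,0.1,0],"twist":0,"hand":0},
    {"translation":[0,0,0.06],"twist":0,"hand":0},
    {"translation":[0,-0.05,0],"twist":0,"hand":0},
    {"translation":[0,-0.07,0],"twist":0,"hand":0},
    {"translation":[0,-0.07,0],"twist":0,"hand":0},
    {"translation":[0,-0.06,0],"twist":0,"hand":0},
    {"translation":[0,0,0],"twist":0,"hand":0},
  ],
)

```text
time: 4.35
tool_pos: [0.5457, 0.152, 0.0293]
tool_rot: [-0.0, 0.127, 0.992, -0.0]
contact_force: [-0.1, -0.3, 0.1]
gripper_width: -0.001
grasp_force: 0.0
```

apply_moves(
  targets=[
    {"translation":[0,0.2,0],"twist":0,"hand":0},
    {"translation":[0,0,-0.4],"twist":0,"hand":0},
    {"translation":[0,0,-0.4],"twist":0,"hand":0},
    {"translation":[0.45,0,0],"twist":0,"hand":0},
    {"translation":[0.45,0,0],"twist":0,"hand":0},
    {"translation":[0,0,0],"twist":0,"hand":0},
  ],
)

```text
time: 4.95
tool_pos: [0.4584, 0.1952, 0.1073]
tool_rot: [-0.003, 0.125, 0.992, -0.001]
contact_force: [-0.5, -0.3, -0.0]
gripper_width: 0.003
grasp_force: 0.0
```

```bash
python3 -c "
from h import *
bar()"
```

```text
L [0.5399 0.1391] R [ 0.4769 -0.0924] c [0.5084 0.0234] len 0.24 yaw(right ahead +) -15.2 score 0.9
rack x L,R -0.1576 -0.2206
5.05 [0.4632 0.195  0.1093] [-0.  -0.   0.5]
```

apply_moves(
  targets=[
    {"translation":[-0.06,-0.36,0],"twist":0,"hand":0},
    {"translation":[-0.06,-0.36,0],"twist":0,"hand":0},
    {"translation":[-0.06,-0.36,0],"twist":0,"hand":0},
    {"translation":[-0.06,-0.36,0],"twist":0,"hand":0},
    {"translation":[-0.06,-0.36,0],"twist":0,"hand":0},
    {"translation":[-0.06,-0.35,0],"twist":0,"hand":0},
    {"translation":[-0.06,-0.35,0],"twist":0,"hand":0},
    {"translation":[0,0,0.2],"twist":0,"hand":0},
  ],
)

```text
time: 5.85
tool_pos: [0.4455, -0.0627, 0.0931]
tool_rot: [0.004, 0.129, 0.992, -0.002]
contact_force: [0.7, 0.6, -0.0]
gripper_width: 0.002
grasp_force: 0.0
```

apply_moves(
  targets=[
    {"translation":[0,0,0.3],"twist":0,"hand":0},
    {"translation":[0,0,0.32],"twist":0,"hand":0},
    {"translation":[0,0,0],"twist":0,"hand":0},
  ],
)

```text
time: 6.15
tool_pos: [0.4392, -0.0575, 0.0237]
tool_rot: [-0.004, 0.127, 0.992, 0.001]
contact_force: [-0.4, 1.5, 0.4]
gripper_width: -0.001
grasp_force: 0.0
```

```bash
python3 -c "
from h import *
bar()"
```

```text
L [ 0.3596 -0.3668] R [ 0.3087 -0.3855] c [ 0.3342 -0.3761] len 0.054 yaw(right ahead +) -69.9 score 0.7
rack x L,R -0.3379 -0.3888
6.25 [ 0.4424 -0.0581  0.0277] [-0.2  0.3  1.1]
```

apply_moves(
  targets=[
    {"translation":[-0.14,0,0],"twist":0,"hand":0},
    {"translation":[-0.14,0,0],"twist":-0.6,"hand":0},
    {"translation":[-0.14,0,0],"twist":-0.8,"hand":0},
    {"translation":[-0.14,0,0],"twist":-0.8,"hand":0},
    {"translation":[-0.14,0,0],"twist":-0.8,"hand":0},
    {"translation":[-0.14,0,0],"twist":-0.8,"hand":0},
    {"translation":[0,0,0],"twist":0,"hand":0},
  ],
)

```text
time: 6.95
tool_pos: [0.5282, -0.0694, 0.0305]
tool_rot: [0.003, -0.063, 0.998, -0.001]
contact_force: [-0.3, 0.2, -0.3]
gripper_width: -0.002
grasp_force: 0.0
```

```bash
python3 -c "
from h import *
bar();save('top','top2')"
```

```text
L [0.5105 0.1416] R [ 0.5475 -0.0157] c [0.529 0.063] len 0.162 yaw(right ahead +) 13.2 score 0.81
rack x L,R -0.187 -0.15
7.05 [ 0.5258 -0.069   0.0292] [-1.  -0.4  0.4]
```

View pics/top2.png

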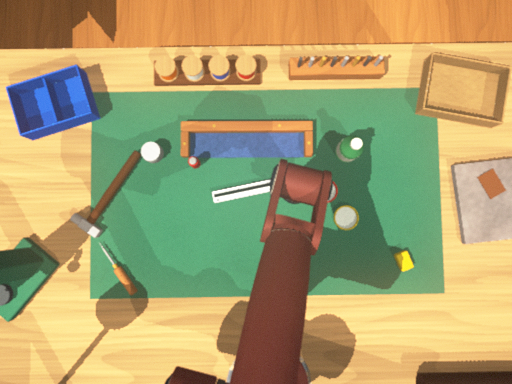

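The bar's visible left end is at (213, 197), and it now lies with the right end ahead by about 13°. I'll continue the arc.

apply_moves(
  targets=[
    {"translation":[-0.14,0,0],"twist":-0.9,"hand":0},
    {"translation":[-0.14,0,0],"twist":-0.9,"hand":0},
    {"translation":[-0.14,0,0],"twist":-0.9,"hand":0},
    {"translation":[0,0,0],"twist":0,"hand":0},
  ],
)

```text
time: 7.5
tool_pos: [0.5663, -0.0595, 0.0281]
tool_rot: [0.001, -0.197, 0.98, -0.0]
contact_force: [-0.5, 0.0, 0.4]
gripper_width: 0.0
grasp_force: 0.0
```

```bash
python3 -c "
from h import *
bar()"
```

```text
L [0.501 0.143] R [ 0.5727 -0.005 ] c [0.5369 0.069 ] len 0.164 yaw(right ahead +) 25.8 score 0.64
rack x L,R -0.1965 -0.1248
7.6 [ 0.565  -0.0596  0.0275] [-0.1  0.6  0.2]
```

apply_moves(
  targets=[
    {"translation":[0.2,0,0],"twist":0,"hand":0},
    {"translation":[0,0.38,0],"twist":0,"hand":0},
    {"translation":[0,0.38,0],"twist":0,"hand":0},
    {"translation":[-0.14,0,0],"twist":0,"hand":0},
    {"translation":[-0.1,-0.04,0],"twist":0,"hand":0},
    {"translation":[-0.1,-0.04,0],"twist":0,"hand":0},
    {"translation":[-0.1,-0.04,0],"twist":0,"hand":0},
    {"translation":[0,0,0],"twist":0,"hand":0},
  ],
)

```text
time: 8.4
tool_pos: [0.565, 0.0078, 0.0279]
tool_rot: [0.001, -0.196, 0.981, -0.0]
contact_force: [0.5, -0.1, 1.0]
gripper_width: -0.003
grasp_force: 0.0
```

```bash
python3 -c "
from h import *
bar();save('top','top3')"
```

```text
L [0.5176 0.1358] R [ 0.6431 -0.0662] c [0.5804 0.0348] len 0.238 yaw(right ahead +) 31.8 score 0.53
rack x L,R -0.1799 -0.0544
8.5 [0.5637 0.0081 0.0276] [ 0.5 -0.  -0.1]
```

View pics/top3.png

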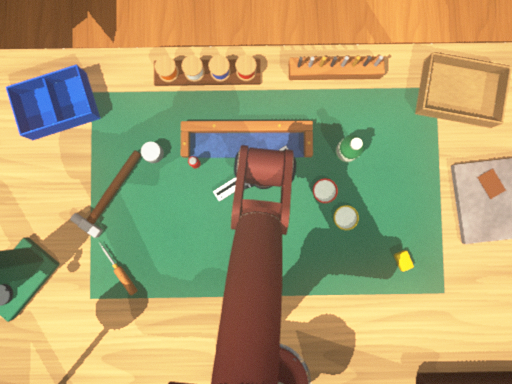

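Stage 1 looks met: the right end is in the mouth (rack x about -0.054) with the left end out at -0.18. I'll push a little further for margin, then move to the left end.

apply_moves(
  targets=[
    {"translation":[-0.1,-0.05,0],"twist":0,"hand":0},
    {"translation":[0,0,0],"twist":0,"hand":0},
    {"translation":[0.3,0,0],"twist":0,"hand":0},
    {"translation":[0,0,0],"twist":-0.8,"hand":0},
    {"translation":[0,0,0],"twist":-0.8,"hand":0},
    {"translation":[0,0.45,0],"twist":0,"hand":0},
    {"translation":[0,0.45,0],"twist":0,"hand":0},
    {"translation":[0,0,0],"twist":0,"hand":0},
  ],
)

```text
time: 9.35
tool_pos: [0.496, 0.0758, 0.0265]
tool_rot: [-0.001, -0.276, 0.961, 0.001]
contact_force: [-0.1, -0.1, 0.2]
gripper_width: 0.002
grasp_force: 0.0
```

```bash
python3 -c "
from h import *
bar()"
```

```text
L [0.5536 0.0888] R [ 0.6541 -0.0641] c [0.6039 0.0123] len 0.183 yaw(right ahead +) 33.3 score 0.88
rack x L,R -0.1439 -0.0434
9.45 [0.4989 0.0735 0.0275] [0.1 0.4 1.1]
```

apply_moves(
  targets=[
    {"translation":[-0.21,0,0],"twist":0,"hand":0},
    {"translation":[-0.13,-0.02,0],"twist":0.7,"hand":0},
    {"translation":[-0.13,-0.02,0],"twist":1,"hand":0},
    {"translation":[-0.13,-0.02,0],"twist":1,"hand":0},
    {"translation":[0,0,0],"twist":0,"hand":0},
  ],
)

```text
time: 9.95
tool_pos: [0.5565, 0.0957, 0.0281]
tool_rot: [0.001, -0.142, 0.99, -0.0]
contact_force: [0.5, -0.1, 0.1]
gripper_width: 0.0
grasp_force: 0.0
```

```bash
python3 -c "
from h import *
bar();save('top','top4')"
```

```text
L [0.6102 0.0323] R [ 0.6513 -0.0766] c [ 0.6307 -0.0221] len 0.116 yaw(right ahead +) 20.7 score 0.94
rack x L,R -0.0873 -0.0462
10.05 [0.5547 0.0957 0.0275] [-0.2  0.1 -0.7]
```

View pics/top4.png

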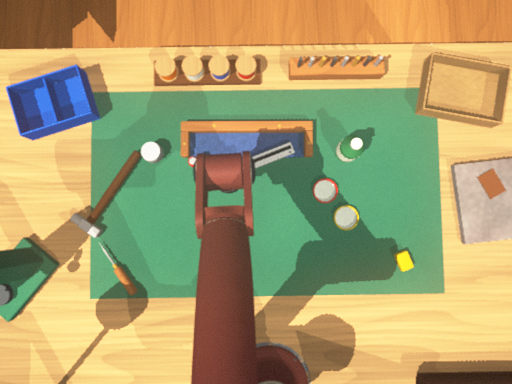

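The right end is at (293, 150), inside the bay and clear of the right wall. The yaw is down to 21°, so I'll continue swinging the left end in.

apply_moves(
  targets=[
    {"translation":[-0.14,-0.02,0],"twist":0.8,"hand":0},
    {"translation":[-0.14,-0.02,0],"twist":1,"hand":0},
    {"translation":[-0.14,0,0],"twist":1,"hand":0},
    {"translation":[0,0,0],"twist":0,"hand":0},
  ],
)

```text
time: 10.5
tool_pos: [0.597, 0.1005, 0.0276]
tool_rot: [0.001, -0.004, 1.0, -0.0]
contact_force: [-0.0, 0.1, 0.7]
gripper_width: 0.001
grasp_force: 0.0
```

```bash
python3 -c "
from h import *
bar()"
```

```text
L [0.6308 0.0332] R [ 0.6435 -0.0928] c [ 0.6371 -0.0298] len 0.127 yaw(right ahead +) 5.8 score 0.83
rack x L,R -0.0667 -0.054
10.6 [0.5955 0.1006 0.0272] [-0.4 -0.  -0.7]
```

apply_moves(
  targets=[
    {"translation":[-0.12,0,0],"twist":0,"hand":0},
    {"translation":[-0.12,0,0],"twist":0,"hand":0},
    {"translation":[0,0,0],"twist":0,"hand":0},
    {"translation":[0.25,0,0],"twist":0,"hand":0},
    {"translation":[0,-0.45,0],"twist":0,"hand":0},
    {"translation":[0,-0.45,0],"twist":0,"hand":0},
    {"translation":[0,0,0],"twist":0,"hand":0},
  ],
)

```text
time: 11.3
tool_pos: [0.5962, 0.0067, 0.0279]
tool_rot: [0.001, -0.001, 1.0, -0.001]
contact_force: [0.3, 0.8, -0.0]
gripper_width: 0.0
grasp_force: 0.0
```

```bash
python3 -c "
from h import *
bar()
save('wrist','w1')"
```

```text
L [0.6515 0.1446] R [ 0.6357 -0.0954] c [0.6436 0.0246] len 0.24 yaw(right ahead +) -3.8 score 0.51
rack x L,R -0.046 -0.0618
11.4 [0.596  0.01   0.0276] [ 0.2  0.8 -0.7]
```

View pics/w1.png

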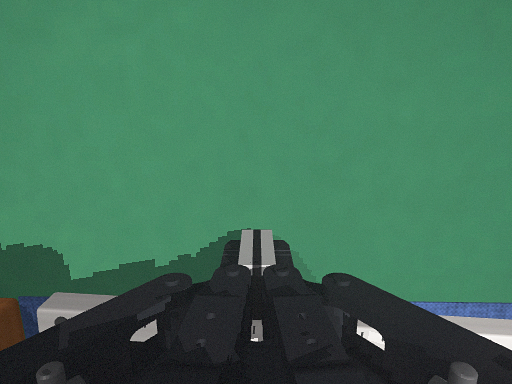

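The wrist view shows the closed fingertips at (257, 250) in front of the bar. The top view puts the bar at yaw -3.8°, with both ends in the bay. Next I'll push just right of its middle.

apply_moves(
  targets=[
    {"translation":[-0.14,-0.1,0],"twist":0,"hand":0},
    {"translation":[-0.12,0,0],"twist":0,"hand":0},
    {"translation":[-0.1,0,0],"twist":0,"hand":0},
    {"translation":[-0.1,0,0],"twist":0,"hand":0},
    {"translation":[0,0,0],"twist":0,"hand":0},
  ],
)

```text
time: 11.95
tool_pos: [0.6431, 0.0019, 0.0275]
tool_rot: [0.001, -0.004, 1.0, 0.0]
contact_force: [-0.4, -0.6, 0.4]
gripper_width: 0.001
grasp_force: 0.0
```

```bash
python3 -c "
from h import *
bar()"
```

```text
L [0.6644 0.1494] R [0.6633 0.0743] c [0.6639 0.1119] len 0.075 yaw(right ahead +) -0.8 score 0.66
rack x L,R -0.0331 -0.0342
12.05 [0.6421 0.0017 0.0273] [-0.7 -0.3  0.4]
```

apply_moves(
  targets=[
    {"translation":[-0.06,0,0],"twist":0,"hand":0},
    {"translation":[-0.05,0,0],"twist":0,"hand":0},
    {"translation":[-0.03,0,0],"twist":0,"hand":0},
    {"translation":[0,0,0],"twist":0,"hand":0},
  ],
)

```text
time: 12.45
tool_pos: [0.653, 0.002, 0.0267]
tool_rot: [-0.004, -0.003, 1.0, 0.001]
contact_force: [-9.3, 2.8, 7.8]
gripper_width: -0.001
grasp_force: 5.3
```

apply_moves(
  targets=[
    {"translation":[0.3,0,0],"twist":0,"hand":0},
    {"translation":[0.4,0,0],"twist":0,"hand":0},
    {"translation":[0,0,-0.4],"twist":0,"hand":0},
    {"translation":[0.4,0,-0.2],"twist":0,"hand":0},
    {"translation":[0.4,0,0],"twist":0,"hand":0},
    {"translation":[0,0,0],"twist":0,"hand":0},
  ],
)

```text
time: 13.05
tool_pos: [0.5009, 0.0009, 0.0857]
tool_rot: [-0.002, -0.003, 1.0, 0.0]
contact_force: [-0.7, 0.4, -0.8]
gripper_width: 0.003
grasp_force: 0.0
```

```bash
python3 -c "
from h import *
bar();f=save('top','t5')
cv2.imwrite('pics/t5c.png',cv2.resize(f[105:170,165:330,::-1],None,fx=4.8,fy=4.8,interpolation=cv2.INTER_CUBIC))"
```

```text
L [0.6798 0.1465] R [ 0.6765 -0.0903] c [0.6782 0.0281] len 0.237 yaw(right ahead +) -0.8 score 0.86
rack x L,R -0.0177 -0.021
13.15 [5.054e-01 3.000e-04 8.740e-02] [ 0.6  0.7 -0.2]
```

View pics/t5c.png

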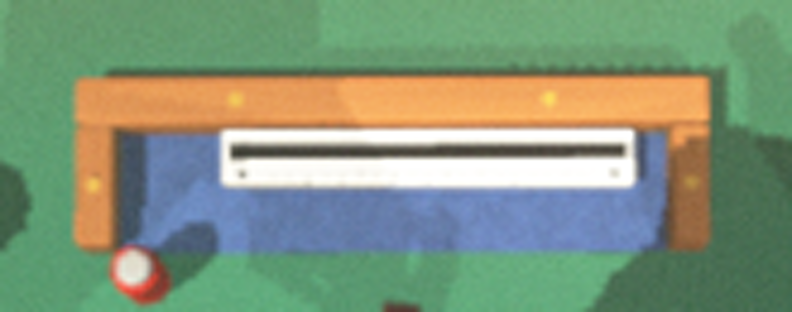

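The crop shows the bar flush along the back rail, from (222, 130) to (635, 130), and clear of both end walls. The gripper is raised and touching nothing.

```bash
python3 -c "
from plant import *
print(job_done())"
```

```text
the job is handed in; nothing more can be done
None
```

I've handed the job in: the straightedge lies flat in the bay against the back rail (ends measured 2–5 mm from it). It went in right end first, then the left end past the post. The robot is clear of everything; I didn't re-measure the other things on the bench, but every push stayed away from them.

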